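# Draw the hold-down bolt of a guarded test bay with the hooked rod

## Task

Free the circuit board under test: take the hooked rod from its rest, reach it under the clear hood into the red pull loop and draw the bolt towards you, on past its spring catch, until it is held firmly against the sprung end stop (keep pulling with about 13 N for half a second, and never with more than 18 N). Then unhook and lay the rod back in its rest as it lay, hook down and pointing the same way; the bolt stays drawn. Pull the bolt with the rod only, never with the hand, and leave the board, the dropper bottle and the black loupe where they are.

Things in the scene. Friction and masses are not known exactly. Their poses are not given: they have to be found in the camera images.
- hook_rod: Loose hooked rod, about 0.12 kg. Origin: on the rod's axis at the centre of the orange handle; x along the rod to the hook, z up as it lies. Handle 70 long (x -35 to 35), 16 wide (y), 24 tall (z): grasp its centre across the 16 mm from above. Mass centre within 20 mm of the origin. 10 mm square shanks beside the handle; tail end at x = -78; 8 mm round rod from x = 67 to 150.
- hook (a point): On the hook: at x = 150, z = -21 of the rod. The hook is a 6 mm round finger that turns straight down from the rod's axis at x = 150; its tip is at z = -38 of the rod (17 below this point).
- rest: Fixed rest of the rod. Origin: centre of its underside; x along the lying rod to the hook, z up. Base 150 x 60 x 8; two grey forks at x = -51 and 51, each 10 thick, 40 wide, 73 tall, with a slot 15 wide, flared at its top, bottom at z = 55. The rod lies in both slots, its origin at (0, 0, 60) of the rest, axes parallel to the rest's; the hook overhangs the base at +x.
- bay: Fixed test bay. Origin: centre of its underside; x points into it from the open mouth, y left, z up. Floor plate 175 x 124 x 6. Clear walls at y = -57 and 57, clear roof (underside z = 128, top 133), from x = -30 (mouth, open, 100 clear between its bottom rails) to 85 (grey back wall).
- mouth (a point): Middle of the bay's mouth (x = -30, z = 67 of the bay). On the floor plate just before it, about x = -77 to -40, stands the end stop: a grey block up to z = 35 with a black sprung buffer on its far side. It is clamped at a place that differs each time and is not told: feel for it through the bolt.
- bolt (a joint): Travel of the bolt, m: 0 thrown (over the board), grows as it is drawn straight to the mouth (-x of the bay). Starts at 0 to 0.005, friction about 2 N. A spring catch resists from about 0.007 to 0.016 (at most about 11 N in all), then lets go; beyond 0.020 it is past. The buffer is met between 0.022 and 0.042 and gives 1 mm per 20 N. Left alone, the bolt stays, bar a little push back.
- bail (a point): Centre of the opening of the bolt's level red pull loop, moves with the bolt; with the bolt at 0 at (30, 0, 50) of the bay. Loop of 6 mm round bar (z 47 to 53), opening 26 along the bay's x, 28 along y. The hook enters it from above; the bolt's bar under it has its top at z = 26. Pull on the loop's side nearest the mouth: inner face 13 from the centre.
- module: Green circuit board under test, 36 x 52 x 8, loose at the back of the bay (x about 59, y 0 of the bay) on its floor, under the thrown bolt's end. Origin: centre of its underside. Not to be moved.
- dropper: Bystander: amber dropper bottle with black top, 33 wide, 102 tall, standing outside the bay's mouth on its right (about x = -105, y = -118 of the bay). Origin: centre of its underside, z up. Not to be moved or tipped.
- loupe: Bystander: black eye loupe, 36 wide, 34 tall, standing on the bench beside the rest (about x = 15, y = -107 of the rest). Origin: centre of its underside. Not to be moved.

How it is judged (in metres and radians):
On the way, in this order (a step that is already met when the one before it is completed fails the run):
1. the rod is lifted out of its rest (z of hook_rod in the frame of rest above 0.09 m), for 0.1 s.
2. the rod pulls the drawn bolt firmly, with 9 to 18 N, against its end stop, at rest there for 0.3 s (value of joint bolt above 0.0205 m and contact force between hook_rod and bolt between 9 and 18 N and velocity of joint bolt between -0.004 and 0.004 m/s), for 0.3 s.
At the end, for the whole second after the job is handed in: The bolt is drawn over 20 mm; the rod lies released and still in its rest, hook down, pointing as before (within 10 mm along, 5 across, 4 in height, 0.10 rad in direction, 0.15 rad in tilt); board, bottle and loupe within 15 mm of their places, bottle upright (value of joint bolt above 0.02 m and x of hook_rod in the frame of rest between -0.01 and 0.01 m and y of hook_rod in the frame of rest between -0.005 and 0.005 m and z of hook_rod in the frame of rest between 0.056 and 0.064 m and angle between the x axis of hook_rod and the x axis of rest, either way round below 0.1 rad and angle between hook_rod's own z axis and vertical below 0.15 rad and linear speed of hook_rod below 0.02 m/s and distance of each of module, dropper, loupe from where it was at the start of the episode below 0.015 m and angle between dropper's own z axis and vertical below 0.2 rad); the robot touches nothing.
It fails at once if the rod pulls or pushes the bolt with more than 18 N (contact force between hook_rod and bolt above 18 N).
It fails at once if the hand touches the bolt (contact force between any of the fingers, the arm and bolt above 0.5 N).
It fails at once if a bystander is disturbed: the board, the bottle or the loupe is moved by more than 15 mm (distance of any of module, dropper, loupe from where it was at the start of the episode above 0.015 m).
It also fails if it takes over 69 s, if anything falls off the work surface, if the arm or the gripper's body presses on something with over 40 N, if the wrist force passes 120 N, or if a joint passes its speed limit or range.

## Robot

A 6-joint arm with a two-finger parallel gripper is mounted at the origin on a cart in front of the work surface, level with it; the furniture and walls round the work are solid. World frame = base frame: x ahead of the robot, y to its left, z up, the work surface at z = 0. Lengths are in mm, angles in degrees, forces in N, time in s.
With the tool pointing down it reaches from about 350 to 850 mm from the base axis. Payload 8.1 kg.
Tool frame: the origin (TCP) lies at the centre of the arm's flange, where the gripper is bolted on; the fingertips stand 173 mm ahead of it and the grasp point (between the pads) lies 155 mm ahead of it; z points along the fingers, y is the line along which they close (so a half turn about z gives the same grasp; the last joint's range is limited). The gripper opens to 85 mm and grips with 20 to 120 N. Pads are 22 mm wide; open, the fingers measure 114 mm over their backs; the gripper's body (76 mm by 85 mm) begins 54 mm behind the grasp point. The pads swing forward as they close: fully open they stand 13 mm farther back than shut.
Start: joints at [-74.106, 7.471, 85.268, -0, 87.261, -4.893], TCP at [212.956, -560.942, 404.692] pointing down, gripper open.
Joint ranges: [-169.43, 169.43], [-51.17, 129.36], [1.28, 143.12], [-76.62, 256.62], [0, 156.53], [-152.29, 152.29]. Speed limits (degrees/s): [136.94, 136.94, 159.86, 180, 180, 180].

## Interface

Orientations are given as [roll, pitch, yaw] about the fixed x, y, z axes, in that order (R = Rz(yaw) Ry(pitch) Rx(roll)).
In Python, from bench import * gives the robot as it stands.
- The arm moves only by the shell command python3 -m jog 'ROWS' [FORCE]. ROWS is text: rows parted by semicolons, each of 7 numbers parted by spaces: the shift along the tool's x, y, z scaled (see below), then the turn, a rotation vector about the tool's x, y, z scaled (see below), then the closure, from -1 (fully open) to 1 (shut). In form: tx ty tz wx wy wz hand; .... A call has 1 to 5 rows; each row shifts and turns the commanded pose from where the row before left it, along the tool's axes as they then stand; what a row does not reach is not made up. The controller multiplies each number of a shift by 0.1 m and each number of a turn by 60 degrees. A row lasts 1/8 s, in which the tool goes at most 62.5 mm and 10.7 degrees, less where a joint would pass 70% of its speed; a pose out of reach is approached as far as the arm can. A call with a number of a shift or a turn outside -1 to 1 is refused whole. A call with a gripper value outside its range is refused whole. The fingers move at their own pace and stop on an object; FORCE is the grip in N (left out, the last holds). Time passes only in rows, so rows that do not move let the fingers close. It gives the time, the measured TCP pose, the force, the opening and the grip force at its end, in the units of the state.
- sense(): the state, without advancing time (a new reading comes with each control period).
- snapshot(name): name is "scene" or "top" or "wrist"; returns a dict with "img" (480x640x3 uint8, red, green, blue), "fx", "fy", "cx", "cy" (pixels), "extrinsics" (4x4, takes a point from camera to world coordinates). Camera axes: x right, y down, z forward; pixel columns grow to the right and rows downward; lengths in mm; the calibration is good to about 2 mm. A picture is of the moment at which its call begins. There is no depth.
- hand_in(): hands the job in; it is judged then, once.
The state is a dict: "time": time; "joint_pos": joint angles; "qd": joint speeds; "joint_efforts": joint torques, N m; "tool_pos": TCP position; "tcp_rot": TCP orientation; "ft_force": force on the tool from outside, world axes, zero at the start; "wrist_torque": the same for the moment, N m; "finger_gap": finger opening in mm; "grip_force": force on a finger pad.
Only numpy, scipy, OpenCV 4.12 (cv2) and the standard library are available. Lean on these libraries where they do the work, as an engineer would, in place of code of your own. Each camera call takes 0.05 s, during which the arm holds its last target. There are 200 camera calls.

## Working session

There is one attempt and no reset: what is moved stays moved. The work goes in short steps, Python scripts to look and compute and a shell command to move; the robot and the scene stay as the last step left them, time stands still between calls to the robot, and variables do not carry over. Pictures are saved under pics/ and viewed, at most 11 in all, crops included, and the job is handed in when it is done.

```bash
mkdir -p pics; ls
cat > h.py <<'E'
from bench import *
import numpy as np, cv2
def save(n,f):
    s=snapshot(n); cv2.imwrite(f,s["img"][:,:,::-1]); np.savez(f[:-4]+".npz",**{k:np.array(v) for k,v in s.items()}); return s
def load(f): return np.load(f)
def ray(s,u,v,z):
    E=s["extrinsics"]; d=E[:3,:3]@np.array([(u-s["cx"])/s["fx"],(v-s["cy"])/s["fy"],1]); o=E[:3,3]
    return o+d*(z-o[2])/d[2]
def proj(s,p):
    E=np.linalg.inv(s["extrinsics"]); q=E[:3,:3]@np.array(p,float)+E[:3,3]
    return np.array([s["fx"]*q[0]/q[2]+s["cx"],s["fy"]*q[1]/q[2]+s["cy"]])
E
python3 - <<'E'
from h import *
for n in("scene","top"):
    s=save(n,f"pics/{n}0.png"); print(n,s["fx"],s["cx"],s["cy"],np.round(s["extrinsics"],3).tolist())
print(sense())
E
```

```text
pics
scene 475.92422788663225 321.401967809241 244.64219331386644 [[-0.819, -0.294, 0.492, -20.992], [-0.573, 0.438, -0.692, 811.941], [-0.012, -0.85, -0.527, 672.977], [0.0, 0.0, 0.0, 1.0]]
top 588.2174186432086 319.0955814617093 252.2179624438042 [[0.001, -0.984, 0.176, 268.609], [-1.0, -0.003, -0.009, 6.093], [0.009, -0.176, -0.984, 1584.456], [0.0, 0.0, 0.0, 1.0]]
{'time': 0.1, 'joint_pos': array([-7.41070453e+01,  7.51177688e+00,  8.53225330e+01, -8.38347612e-04,
        8.72614966e+01, -4.89559658e+00]), 'qd': array([-0.11769602, -0.06274418, -0.0603035 ,  0.06821967,  0.03155307,
       -0.03874615]), 'joint_efforts': array([ 1.42979279e-03, -5.70954537e+01, -5.01940084e+01, -2.57657875e-04,
        8.24269286e-03,  4.55265479e-05]), 'tool_pos': array([ 212.89012653, -560.74590984,  403.7435608 ]), 'tcp_rot': array([-1.79904472e+02, -7.34188929e-03,  2.07885859e+01]), 'ft_force': array([ 0.45859623,  0.18756606, -0.05806106]), 'wrist_torque': array([ 0.01004235,  0.01251205, -0.00481871]), 'grip_force': 0.0, 'finger_gap': 85.42787901652176}
```

View pics/top0.png

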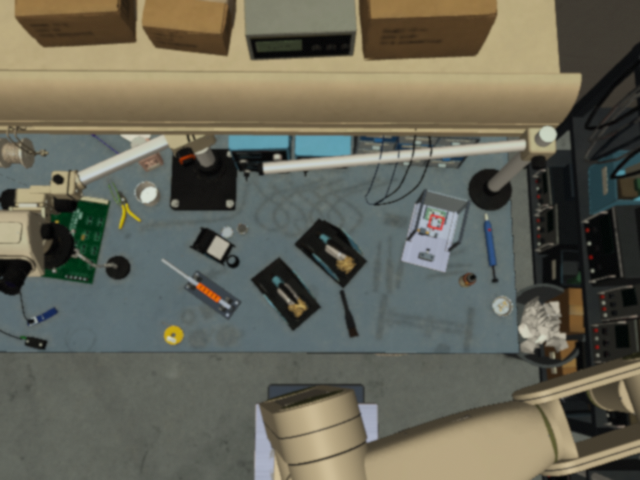

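View pics/scene0.png

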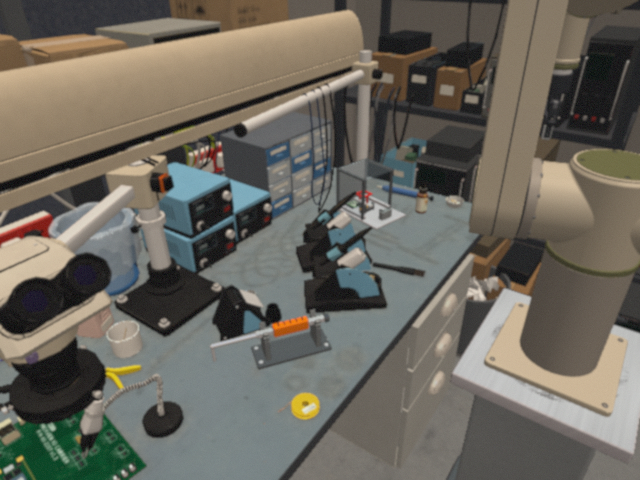

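The top view shows the rest and rod with the orange handle near (210,292) and the hook end near (163,261). The bay is near (435,230) with its red loop at (436,220), the bottle at (468,280) and the loupe at (234,262). I'll measure them roughly, then look with the wrist camera.

```bash
python3 - <<'E'
from h import *
s=load("pics/top0.npz"); im=s["img"]
h=cv2.cvtColor(im,cv2.COLOR_RGB2HSV)
o=((h[...,0]>5)&(h[...,0]<15)&(h[...,1]>190)&(h[...,2]>150)); o[:260]=0;o[320:]=0;o[:,:180]=0;o[:,250:]=0
v,u=np.nonzero(o);print("handle",len(u),u.mean(),v.mean(),ray(s,u.mean(),v.mean(),70))
print("hook",ray(s,163,261,60))
r=((h[...,0]<5)|(h[...,0]>174))&(h[...,1]>150)&(h[...,2]>100); r[:190]=0;r[260:]=0;r[:,:400]=0;r[:,470:]=0
v,u=np.nonzero(r);print("red",len(u),u.mean(),v.mean(),ray(s,u.mean(),v.mean(),50))
a=cv2.resize(im[170:300,390:520],(520,520),interpolation=cv2.INTER_CUBIC);b=cv2.resize(im[235:335,150:250],(520,520),interpolation=cv2.INTER_CUBIC)
E
python3 - <<'E'
import sys;sys.path.insert(0,'.')
from h import *
im=load("pics/top0.npz")["img"]
a=cv2.resize(im[190:300,395:490],(390,452),interpolation=cv2.INTER_CUBIC);b=cv2.resize(im[235:335,150:250],(400,452),interpolation=cv2.INTER_CUBIC)
cv2.imwrite("pics/c0.png",np.hstack([a,b])[:,:,::-1])
s=load("pics/top0.npz")
for n,p,z in(("plate",(403,262),6),("plate",(449,271),6),("mouthL",(420,0),0)):print(n,ray(s,*p,z))
E
```

```text
handle 147 207.91836734693877 292.0816326530612 [433.87698389 279.13249288  70.        ]
hook [516.42265297 401.19156034  60.        ]
red 7 435.42857142857144 220.0 [ 631.32527446 -319.57912982   50.        ]
plate [ 524.15784193 -236.53779773    6.        ]
plate [ 499.72448109 -361.05931113    6.        ]
mouthL [1313.03362905 -306.89160655    0.        ]
```

View pics/c0.png

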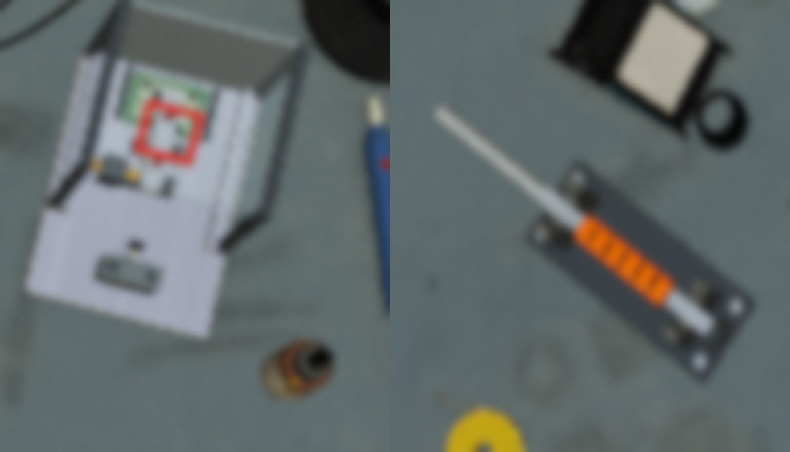

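```bash
cat >> h.py <<'E'
from scipy.spatial.transform import Rotation as Ro
def plan(p,yaw,n=5,start=None):
    """print rows (n even steps) from the measured pose to TCP p, tool down at yaw"""
    st=sense(); p0=np.array(st["tool_pos"]); R0=Ro.from_euler("xyz",st["tcp_rot"],degrees=True)
    if start is not None: p0=np.array(start[0],float); R0=Ro.from_euler("xyz",[180,0,start[1]],degrees=True)
    R1=Ro.from_euler("xyz",[180,0,yaw],degrees=True); w=(R0.inv()*R1).as_rotvec(degrees=True)/n
    R=R0; d=(np.array(p)-p0)/n
    for i in range(n):
        print(np.round(R.inv().apply(d)/100,3),np.round(w/60,3)); R=R*Ro.from_rotvec(w,degrees=True)
def tool():
    st=sense(); T=np.eye(4); T[:3,:3]=Ro.from_euler("xyz",st["tcp_rot"],degrees=True).as_matrix(); T[:3,3]=st["tool_pos"]; return T
E
python3 - <<'E'
from h import *
s=snapshot("wrist"); print(s["fx"],np.round(np.linalg.inv(tool())@s["extrinsics"],2))
plan([400,-300,420],-11,7)
E
```

```text
383.3394934330653 [[ 0.   -0.96 -0.28 72.19]
 [ 1.    0.    0.    0.32]
 [-0.   -0.28  0.96 30.16]
 [ 0.    0.    0.    1.  ]]
[ 0.382 -0.253 -0.023] [-0.     0.     0.076]
[ 0.361 -0.283 -0.023] [-0.     0.     0.076]
[ 0.337 -0.311 -0.023] [-0.     0.     0.076]
[ 0.312 -0.336 -0.023] [-0.     0.     0.076]
[ 0.284 -0.36  -0.023] [-0.     0.     0.076]
[ 0.255 -0.381 -0.023] [-0.     0.     0.076]
[ 0.224 -0.4   -0.023] [-0.     0.     0.076]
```

```bash
python3 -m jog '0.48 -0.26 -0.05 0 0 0.09 -1;0.47 -0.30 -0.05 0 0 0.09 -1;0.45 -0.34 -0.05 0 0 0.09 -1;0.42 -0.37 -0.05 0 0 0.09 -1;0.39 -0.40 -0.05 0 0 0.09 -1'; python3 -m jog '0.36 -0.43 0 0 0 0.08 -1;0.32 -0.46 0 0 0 0 -1;0.25 -0.3 0 0 0 0 -1;0 0 0 0 0 0 -1'
python3 - <<'E'
from h import *
s=save("wrist","pics/w1.png"); print(sense()["tool_pos"],sense()["tcp_rot"]); print(proj(s,[631,-320,50]))
E
```

```text
time: 0.78
tool_pos: [403.8, -355.7, 429.7]
tcp_rot: [-180.0, 0.0, -6.4]
ft_force: [0.0, -0.9, -0.0]
finger_gap: 85.4
grip_force: 0.0
time: 1.27
tool_pos: [515.3, -252.5, 429.1]
tcp_rot: [-179.9, 0.0, -10.8]
ft_force: [-0.3, -0.6, -0.2]
finger_gap: 85.3
grip_force: 0.0
[ 514.35122659 -253.7041763   429.12274086] [-1.79987526e+02  6.07940341e-02 -1.08686414e+01]
[372.89586296  59.75829731]
```

View pics/w1.png

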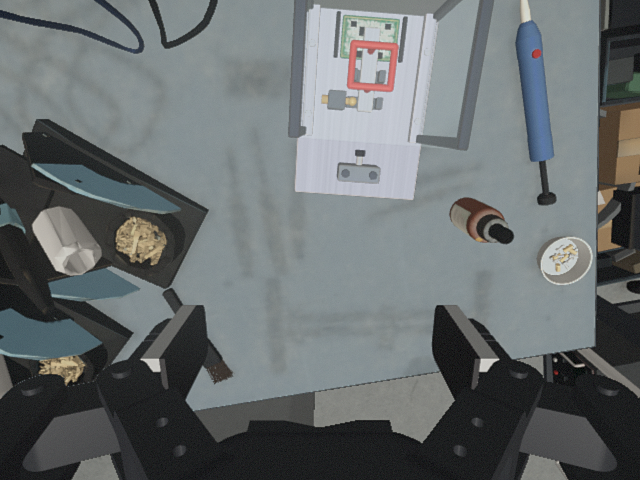

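The wrist view shows the bay clearly. The red loop spans about (348..398, 41..91), the plate's front corners are near (296,192) and (413,199), and the bottle is near (480,220). I'll fit the bay pose by refining these in code.

Run:
```python
from h import *
s=load("pics/w1.npz"); im=s["img"]; h=cv2.cvtColor(im,cv2.COLOR_RGB2HSV)
r=(((h[...,0]<8)|(h[...,0]>172))&(h[...,1]>120)&(h[...,2]>90)).astype(np.uint8); r[:30]=0;r[110:]=0;r[:,:335]=0;r[:,410:]=0
cs,hi=cv2.findContours(r,cv2.RETR_CCOMP,cv2.CHAIN_APPROX_NONE)
for c,k in zip(cs,hi[0]):
    if len(c)>40:
        W=np.array([ray(s,*p[0],50)[:2] for p in c],np.float32); m=cv2.minAreaRect(W); print("loop","inner" if k[3]>=0 else "outer",m)
# plate: lilac bright
p=((im[...,2].astype(int)>150)&(im.min(2)>130)).astype(np.uint8); p[:145]=0;p[205:]=0;p[:,:285]=0;p[:,425:]=0
cs,_=cv2.findContours(p,cv2.RETR_EXTERNAL,cv2.CHAIN_APPROX_NONE); c=max(cs,key=cv2.contourArea)[:,0]
def fit(sel):
    W=np.array([ray(s,*q,6)[:2] for q in sel]); vx,vy,x,y=cv2.fitLine(W.astype(np.float32),cv2.DIST_HUBER,0,.01,.01).ravel(); return np.array([x,y]),np.array([vx,vy])
L=[];
e=fit([q for q in c if q[1]>185 and 302<q[0]<405]); l=fit([q for q in c if 150<q[1]<186 and q[0]<305]); rr=fit([q for q in c if 150<q[1]<190 and q[0]>405])
for n,f in(("front",e),("left",l),("right",rr)): print(n,f,np.degrees(np.arctan2(f[1][1],f[1][0])))
X=lambda a,b:a[0]+a[1]*np.linalg.solve(np.c_[a[1],-b[1]],b[0]-a[0])[0]
A,B=X(e,l),X(e,rr);print("corners",A,B,np.linalg.norm(A-B),"mid",(A+B)/2)
```

```text
front (array([ 512.26996, -287.19003], dtype=float32), array([0.21270251, 0.977117  ], dtype=float32)) 77.71922
left (array([ 553.825  , -235.84204], dtype=float32), array([ 0.9643029 , -0.26480174], dtype=float32)) -15.355171
right (array([ 526.9694, -355.2405], dtype=float32), array([ 0.9665914 , -0.25632223], dtype=float32)) -14.851947
corners [ 525.161  -227.9708] [ 499.06714 -347.84134] 122.67778 mid [ 512.1141  -287.90607]
```

Run:
```python
from h import *
s=load("pics/w1.npz"); im=s["img"]
print(im[66,340:405:3].tolist())
i=im.astype(int); r=((i[...,0]-np.maximum(i[...,1],i[...,2]))>60).astype(np.uint8); r[:30]=0;r[110:]=0;r[:,:335]=0;r[:,410:]=0
print(r.sum())
cs,hi=cv2.findContours(r,cv2.RETR_CCOMP,cv2.CHAIN_APPROX_NONE)
for c in cs:
  if len(c)>30:
    W=np.array([ray(s,*p[0],50)[:2] for p in c],np.float32); print("loop",len(c),cv2.minAreaRect(W))
b=((i.sum(2)<330)).astype(np.uint8)
cv2.imwrite("pics/c1.png",cv2.resize(im[0:210,270:500],(800,730)[:2] if 0 else (657,600),interpolation=cv2.INTER_CUBIC)[:,:,::-1])
```

```text
[[196, 202, 209], [196, 200, 208], [198, 205, 213], [190, 105, 103], [215, 123, 119], [187, 157, 162], [198, 202, 211], [167, 167, 165], [195, 201, 208], [195, 202, 208], [196, 203, 208], [195, 202, 208], [197, 197, 197], [197, 203, 210], [194, 199, 207], [196, 201, 209], [192, 200, 208], [206, 117, 113], [206, 112, 108], [196, 203, 214], [196, 199, 209], [195, 200, 209]]
1040
loop 179 ((626.3554077148438, -318.3215637207031), (39.11827850341797, 37.60638427734375), 75.11894989013672)
loop 138 ((626.502685546875, -318.45367431640625), (30.674869537353516, 28.6107177734375), 75.31592559814453)
```

View pics/c1.png

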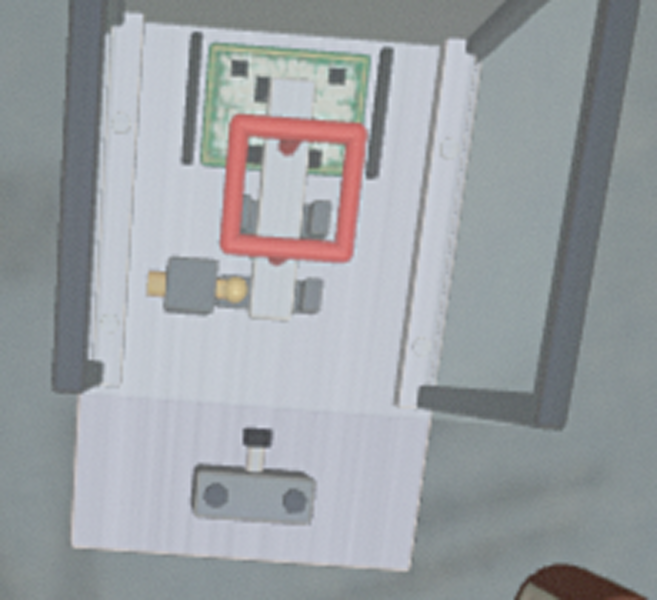

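The loop fits at 38 x 39 mm outer (38 x 40 expected), centred at (626.4, -318.4). It lies 118 mm from the plate's front edge (117.5 expected), so the bay yaw is about -14.8°. Next, the rod.

Run:
```python
from h import *
plan([430,275,430],56,10)
```

```text
[-0.183 -0.503 -0.001] [-0.     0.    -0.111]
[-0.123 -0.521 -0.001] [-0.     0.    -0.111]
[-0.061 -0.532 -0.001] [-0.     0.    -0.111]
[ 0.001 -0.535 -0.001] [-0.     0.    -0.111]
[ 0.064 -0.532 -0.001] [-0.     0.    -0.111]
[ 0.125 -0.521 -0.001] [-0.     0.    -0.111]
[ 0.185 -0.503 -0.001] [-0.     0.    -0.111]
[ 0.242 -0.478 -0.001] [-0.     0.    -0.111]
[ 0.296 -0.446 -0.001] [-0.     0.    -0.111]
[ 0.346 -0.409 -0.001] [-0.     0.    -0.111]
```

```bash
python3 -m jog '-0.18 -0.5 0 0 0 -0.11 -1;-0.12 -0.52 0 0 0 -0.11 -1;-0.06 -0.53 0 0 0 -0.11 -1;0 -0.54 0 0 0 -0.11 -1;0.06 -0.53 0 0 0 -0.11 -1' >/dev/null; python3 -m jog '0.12 -0.52 0 0 0 -0.11 -1;0.18 -0.5 0 0 0 -0.11 -1;0.24 -0.48 0 0 0 -0.11 -1;0.3 -0.45 0 0 0 -0.11 -1;0.35 -0.41 0 0 0 -0.11 -1'; python3 -m jog '0 0 0 0 0 0 -1;0 0 0 0 0 0 -1'
python3 - <<'E'
from h import *
s=save("wrist","pics/w2.png")
E
```

```text
time: 2.58
tool_pos: [433.4, 275.0, 429.8]
tcp_rot: [180.0, -0.0, 55.1]
ft_force: [0.8, 0.1, 0.5]
finger_gap: 85.5
grip_force: 0.0
time: 2.82
tool_pos: [433.8, 273.7, 429.5]
tcp_rot: [180.0, 0.1, 54.9]
ft_force: [0.3, -0.5, -0.7]
finger_gap: 85.1
grip_force: 0.0
```

View pics/w2.png

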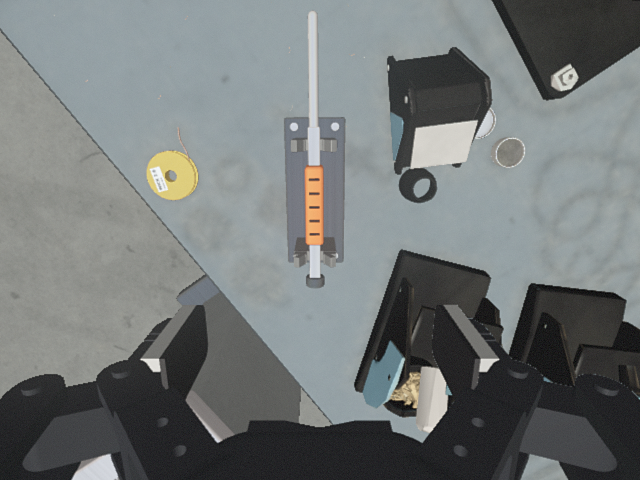

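The rod lies clear of the other parts: handle at (315,206), hook tip at (313,14), loupe at (418,185).

Run:
```python
from h import *
s=load("pics/w2.npz"); i=s["img"].astype(int)
r=((i[...,0]-i[...,2]>90)).astype(np.uint8); r[:150]=0;r[260:]=0;r[:,:290]=0;r[:,345:]=0
cs,_=cv2.findContours(r,cv2.RETR_EXTERNAL,cv2.CHAIN_APPROX_NONE); c=max(cs,key=cv2.contourArea)
W=np.array([ray(s,*p[0],72)[:2] for p in c],np.float32); m=cv2.minAreaRect(W);print(m)
a,b=ray(s,313,17,64),ray(s,315.5,280,64);print(a,b,np.linalg.norm(a-b),np.degrees(np.arctan2(*(a-b)[[1,0]])))
print("origin",b+(a-b)*78/231)
# base corners z=8
P=[ray(s,*p,8) for p in((285,118),(345,117),(344,262),(289,262))];print(np.round(P,1)); print(np.mean(P,0),np.linalg.norm(P[0]-P[1]),np.linalg.norm(P[0]-P[3]))
c0=np.array([*m[0],227.]); plan([*m[0],330],54.9,2)
```

```text
((433.7214660644531, 280.982177734375), (68.73471069335938, 14.72697925567627), 55.058921813964844)
[518.78971517 402.00206171  64.        ] [393.41132881 221.00618845  64.        ] 220.18003066777058 55.28911001658948
origin [435.74688784 282.12167812  64.        ]
[[453.2 358.    8. ]
 [501.5 325.2   8. ]
 [417.1 201.8   8. ]
 [368.3 236.    8. ]]
[435.0138596  280.26793119   8.        ] 58.35601375649884 148.57382945902017
[ 0.031 -0.023  0.498] [ 0.  0. -0.]
[ 0.031 -0.023  0.498] [ 0.  0. -0.]
```

```bash
python3 -m jog '0.06 -0.04 0.5 0 0 0 -1;0 0 0.5 0 0 0 -1;0 0 0.5 0 0 0 -1;0 0 0.4 0 0 0 -1;0 0 0 0 0 0 -1'
python3 - <<'E'
from h import *
plan([433.9,281,215],55.1,1)
E
```

```text
time: 3.5
tool_pos: [432.6, 279.4, 236.3]
tcp_rot: [-179.8, 0.4, 54.8]
ft_force: [0.1, -1.5, 0.0]
finger_gap: 85.6
grip_force: 0.0
[0.022 0.002 0.213] [-0.003  0.006 -0.005]
```

```bash
python3 -m jog '0.02 0 0.2 0 0 0 -1;0 0 0.01 0 0 0 0;0 0 0 0 0 0 1;0 0 0 0 0 0 1;0 0 0 0 0 0 1' 80; python3 -m jog '0 0 0 0 0 0 1;0 0 0 0 0 0 1;0 0 0 0 0 0 1' 80;python3 -m jog '0 0 0 0 0 0 1' 80
```

```text
time: 4.12
tool_pos: [435.4, 283.7, 220.0]
tcp_rot: [179.9, -0.1, 55.0]
ft_force: [2.2, 1.2, 3.2]
finger_gap: 14.7
grip_force: 77.9
time: 4.5
tool_pos: [435.5, 283.7, 220.0]
tcp_rot: [179.9, -0.1, 55.0]
ft_force: [-0.2, -1.8, 6.4]
finger_gap: 14.7
grip_force: 78.4
time: 4.62
tool_pos: [435.5, 283.7, 220.0]
tcp_rot: [179.9, -0.1, 55.0]
ft_force: [-1.3, -1.2, 7.3]
finger_gap: 14.6
grip_force: 78.4
```

```bash
python3 -m jog '0 0 -0.15 0 0 0 1;0 0 -0.3 0 0 0 1;0 0 -0.4 0 0 0 1;0 0 -0.2 0 0 0 1;0 0 0 0 0 0 1'; python3 -m jog '0 0 0 0 0 0 1;0 0 0 0 0 0 1'
python3 - <<'E'
from h import *
s=save("wrist","pics/w3.png"); np.save("pics/T3.npy",tool()); T=tool()
for p in ([147,0,160],[147,0,198],[-3,0,148],[-81,0,160]): print(p,proj(s,(T@[*p,1])[:3]))
print(sense()["ft_force"],sense()["finger_gap"])
E
```

```text
time: 5.25
tool_pos: [435.5, 283.9, 326.5]
tcp_rot: [179.9, -0.2, 55.0]
ft_force: [0.2, -0.7, -0.9]
finger_gap: 14.7
grip_force: 78.0
time: 5.5
tool_pos: [434.4, 283.2, 322.1]
tcp_rot: [-179.9, 0.1, 55.0]
ft_force: [0.3, 0.0, -1.2]
finger_gap: 14.5
grip_force: 78.0
[147, 0, 160] [ 317.86159717 -163.60721247]
[147, 0, 198] [318.18590564 -87.77127776]
[-3, 0, 148] [318.00702052 350.09968257]
[-81, 0, 160] [318.16794179 491.19054857]
[-0.4170289   0.10342637 -1.02902215] 14.354820582571701
```

View pics/w3.png

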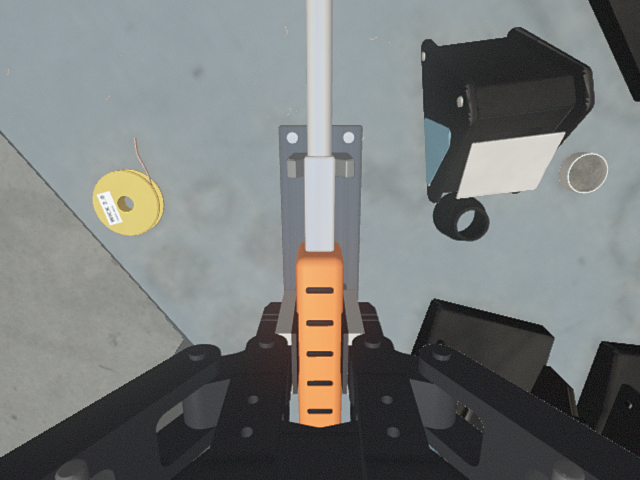

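The grasp is good: the middle handle mark is at (319,352) against a predicted (318,350), and the rod is straight. The first step, lifting, is done. Next, carry it to the mouth.

Run:
```python
from h import *
plan([339,-243,385],-14.8,10)
```

```text
[-0.486  0.224 -0.062] [0.    0.    0.116]
[-0.455  0.281 -0.062] [0.    0.    0.116]
[-0.418  0.334 -0.062] [0.    0.    0.116]
[-0.374  0.383 -0.062] [0.    0.    0.116]
[-0.325  0.425 -0.062] [0.    0.    0.116]
[-0.271  0.461 -0.063] [0.    0.    0.116]
[-0.212  0.491 -0.063] [0.    0.    0.116]
[-0.151  0.513 -0.063] [0.    0.    0.116]
[-0.088  0.528 -0.063] [0.    0.    0.116]
[-0.023  0.534 -0.063] [0.    0.    0.116]
```

```bash
python3 -m jog '-0.25 0.11 -0.3 0 0 0 1;-0.49 0.22 -0.2 0 0 0.12 1;-0.46 0.28 -0.1 0 0 0.12 1;-0.42 0.33 0 0 0 0.12 1;-0.37 0.38 0 0 0 0.12 1'; python3 -m jog '-0.33 0.43 0 0 0 0.11 1;-0.27 0.46 0 0 0 0.11 1;-0.21 0.49 0 0 0 0.11 1;-0.15 0.51 0 0 0 0.11 1;-0.09 0.53 0 0 0 0.11 1'; python3 -m jog '-0.03 0.4 0 0 0 0.11 1;0 0 0 0 0 0 1;0 0 0 0 0 0 1'
python3 - <<'E'
from h import *
plan([339.3,-242.6,268],-14.8,4)
E
```

```text
time: 6.18
tool_pos: [388.2, 45.2, 383.2]
tcp_rot: [-180.0, 0.0, 26.0]
ft_force: [-0.4, -1.2, -0.5]
finger_gap: 14.0
grip_force: 78.0
time: 6.8
tool_pos: [339.6, -218.3, 383.1]
tcp_rot: [-180.0, 0.0, -7.0]
ft_force: [1.9, 0.2, -1.5]
finger_gap: 15.0
grip_force: 78.0
time: 7.18
tool_pos: [332.5, -255.8, 383.0]
tcp_rot: [-179.9, 0.1, -13.4]
ft_force: [0.2, 0.6, -1.0]
finger_gap: 14.5
grip_force: 78.3
[ 0.009 -0.036  0.287] [-0.     0.     0.006]
[ 0.009 -0.036  0.287] [-0.     0.     0.006]
[ 0.009 -0.036  0.287] [-0.     0.     0.006]
[ 0.008 -0.036  0.287] [-0.     0.     0.006]
```

```bash
python3 -m jog '0.02 -0.07 0.3 0 0 0.015 1;0.02 -0.07 0.4 0 0 0.01 1;0 0 0.3 0 0 0 1;0 0 0.15 0 0 0 1;0 0 0 0 0 0 1'; python3 -m jog '0 0 0 0 0 0 1;0 0 0 0 0 0 1'
python3 - <<'E'
from h import *
plan([484.3,-280.9,268],-14.8,4)
s=save("wrist","pics/w4.png");save("scene","pics/s4.png");T=tool()
print(T[:3,3],proj(s,(T@[147,0,198,1])[:3]))
print(sense()["tcp_rot"])
E
```

```text
time: 7.8
tool_pos: [339.8, -242.6, 268.0]
tcp_rot: [-179.9, 0.1, -14.8]
ft_force: [-0.2, -0.6, -0.4]
finger_gap: 14.7
grip_force: 78.3
time: 8.05
tool_pos: [340.4, -243.9, 270.1]
tcp_rot: [179.9, -0.1, -14.9]
ft_force: [-0.0, 0.4, -0.8]
finger_gap: 14.8
grip_force: 78.3
[ 0.371 -0.003  0.006] [ 0.    -0.001 -0.   ]
[ 0.371 -0.003  0.006] [ 0.    -0.001 -0.   ]
[ 0.371 -0.003  0.006] [ 0.    -0.001 -0.   ]
[ 0.371 -0.003  0.006] [ 0.    -0.001 -0.   ]
[ 340.20181291 -243.8242104   269.71142204] [318.65816117 -83.66428643]
[ 1.79952881e+02 -9.24839479e-02 -1.49191177e+01]
```

View pics/w4.png

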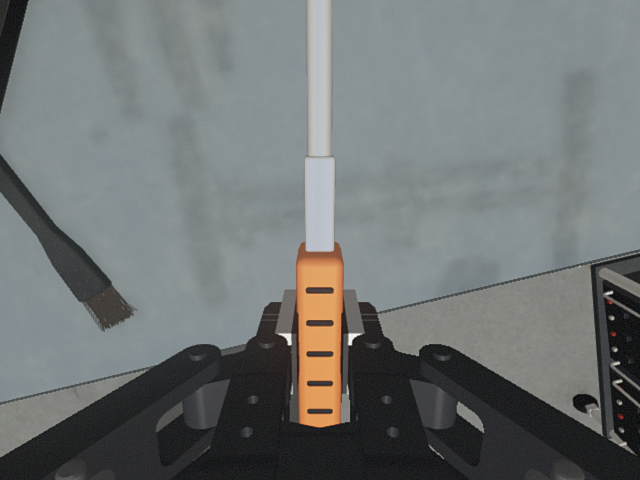

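The rod sits unchanged in the hand, with the mark at (319,353) and the path to the mouth clear. I'll insert above the loop and check by camera.

```bash
python3 -m jog '0.3 0 0 0 0 0 1;0.4 0 0 0 0 0 1;0.4 0 0 0 0 0 1;0.3 0 0 0 0 0 1;0.08 0 0 0 0 0 1'; python3 -m jog '0 0 0 0 0 0 1;0 0 0 0 0 0 1'
python3 - <<'E'
from h import *
plan([484.3,-280.9,231],-14.8,1)
s=save("scene","pics/s5.png");w=save("wrist","pics/w5.png");T=tool()
hk=(T@[147,0,198,1])[:3]; print("tip",hk,proj(s,hk),"loop",proj(s,[626.4,-318.4,50]))
a=s["img"][150:240,320:430]; b=w["img"][0:300,170:470]
cv2.imwrite("pics/c5.png",np.hstack([cv2.resize(a,(480,393),interpolation=cv2.INTER_CUBIC),cv2.resize(b,(300,393))[:,:]])[:,:,::-1])
E
```

```text
time: 8.78
tool_pos: [484.1, -282.0, 269.0]
tcp_rot: [180.0, -0.0, -14.9]
ft_force: [-1.0, -0.4, -2.1]
finger_gap: 14.2
grip_force: 78.3
time: 9.02
tool_pos: [482.0, -281.4, 268.5]
tcp_rot: [-180.0, 0.1, -14.9]
ft_force: [-0.1, 0.3, -1.7]
finger_gap: 14.4
grip_force: 78.3
[ 0.021 -0.01   0.375] [-0.     0.001 -0.002]
tip [ 624.09967213 -319.37201301   70.73117158] [364.19833372 186.52877203] loop [363.1278499 192.7705114]
```

View pics/c5.png

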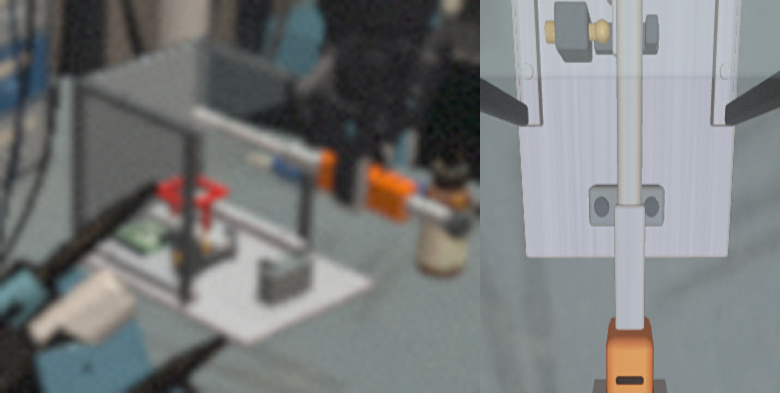

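The rod points into the bay, centred over the end stop within about 1 mm, with its end above the loop. Lowering the hook.

```bash
python3 -m jog '0.015 0 0.1 0 0 0 1;0 0 0.05 0 0 0 1;0 0 0 0 0 0 1'; python3 -m jog '0 0 0.08 0 0 0 1;0 0 0.08 0 0 0 1;0 0 0.05 0 0 0 1;0 0 0 0 0 0 1;0 0 0 0 0 0 1'; python3 -m jog '0 0 0 0 0 0 1'
```

```text
time: 9.5
tool_pos: [483.9, -281.7, 252.6]
tcp_rot: [-180.0, 0.1, -14.9]
ft_force: [0.1, 0.3, -1.9]
finger_gap: 14.6
grip_force: 78.3
time: 10.12
tool_pos: [484.4, -282.0, 232.9]
tcp_rot: [180.0, -0.0, -14.9]
ft_force: [-0.7, 0.0, -1.9]
finger_gap: 14.5
grip_force: 78.3
time: 10.25
tool_pos: [484.5, -282.1, 233.1]
tcp_rot: [180.0, -0.0, -14.9]
ft_force: [0.3, 0.6, -0.8]
finger_gap: 14.3
grip_force: 78.3
```

```bash
J="python3 -m jog"; f(){ grep -E "tool_pos|ft_force"; }; $J '-0.03 0 0 0 0 0 1;-0.03 0 0 0 0 0 1;0 0 0 0 0 0 1'|f; $J '-0.02 0 0 0 0 0 1;-0.02 0 0 0 0 0 1;0 0 0 0 0 0 1'|f; $J '-0.02 0 0 0 0 0 1;0 0 0 0 0 0 1'|f;$J '-0.02 0 0 0 0 0 1;0 0 0 0 0 0 1'|f
```

```text
tool_pos: [478.3, -280.3, 232.7]
ft_force: [0.9, 0.1, -1.4]
tool_pos: [474.6, -279.3, 232.7]
ft_force: [0.6, 0.3, -0.4]
tool_pos: [472.8, -278.9, 232.8]
ft_force: [1.1, -0.6, -1.3]
tool_pos: [470.8, -278.3, 232.7]
ft_force: [1.7, -0.7, -1.2]
```

```bash
J="python3 -m jog"; f(){ grep -E "tool_pos|ft_force"; }; for k in 1; do $J '-0.02 0 0 0 0 0 1;0 0 0 0 0 0 1'|f; $J '-0.02 0 0 0 0 0 1;0 0 0 0 0 0 1'|f; $J '-0.02 0 0 0 0 0 1;0 0 0 0 0 0 1'|f; $J '-0.02 0 0 0 0 0 1;0 0 0 0 0 0 1'|f; $J '-0.02 0 0 0 0 0 1;0 0 0 0 0 0 1'|f; done
```

```text
tool_pos: [468.8, -277.8, 232.7]
ft_force: [1.5, -0.5, -1.1]
tool_pos: [466.8, -277.3, 232.7]
ft_force: [0.9, -0.3, -0.4]
tool_pos: [465.5, -276.9, 233.0]
ft_force: [6.2, -1.8, -3.8]
tool_pos: [463.8, -276.5, 233.1]
ft_force: [7.4, -2.1, -3.8]
tool_pos: [461.2, -275.8, 232.7]
ft_force: [2.2, -0.5, -1.5]
```

```bash
J="python3 -m jog"; f(){ grep -E "tool_pos|ft_force"; }; for k in 1; do $J '-0.01 0 0 0 0 0 1;0 0 0 0 0 0 1'|f; $J '-0.01 0 0 0 0 0 1;0 0 0 0 0 0 1'|f; $J '-0.01 0 0 0 0 0 1;0 0 0 0 0 0 1'|f;  done
```

```text
tool_pos: [460.1, -275.5, 232.7]
ft_force: [2.4, -0.8, -2.0]
tool_pos: [459.0, -275.2, 232.6]
ft_force: [0.1, -0.7, -0.2]
tool_pos: [458.1, -274.9, 232.6]
ft_force: [1.2, -0.1, -0.6]
```

```bash
J="python3 -m jog"; f(){ grep -E "tool_pos|ft_force" | tee /dev/stderr | awk -F'[[, ]+' '/ft_force/{exit ($2>4)}'; }; $J '-0.01 0 0 0 0 0 1;0 0 0 0 0 0 1'|f && $J '-0.01 0 0 0 0 0 1;0 0 0 0 0 0 1'|f && $J '-0.01 0 0 0 0 0 1;0 0 0 0 0 0 1'|f && $J '-0.01 0 0 0 0 0 1;0 0 0 0 0 0 1'|f && $J '-0.01 0 0 0 0 0 1;0 0 0 0 0 0 1'|f && $J '-0.01 0 0 0 0 0 1;0 0 0 0 0 0 1'|f && $J '-0.01 0 0 0 0 0 1;0 0 0 0 0 0 1'|f && $J '-0.01 0 0 0 0 0 1;0 0 0 0 0 0 1'|f
```

```text
tool_pos: [450.4, -272.9, 232.7]
ft_force: [1.1, 0.1, -1.7]
```

```bash
J="python3 -m jog"; f(){ grep -E "tool_pos|ft_force" | tee -a /dev/stderr | awk -F'[[, ]+' '/ft_force/{exit ($2>4)}'; }; $J '-0.01 0 0 0 0 0 1;0 0 0 0 0 0 1'|f && $J '-0.01 0 0 0 0 0 1;0 0 0 0 0 0 1'|f && $J '-0.01 0 0 0 0 0 1;0 0 0 0 0 0 1'|f && $J '-0.01 0 0 0 0 0 1;0 0 0 0 0 0 1'|f && $J '-0.01 0 0 0 0 0 1;0 0 0 0 0 0 1'|f && $J '-0.01 0 0 0 0 0 1;0 0 0 0 0 0 1'|f && $J '-0.01 0 0 0 0 0 1;0 0 0 0 0 0 1'|f && $J '-0.01 0 0 0 0 0 1;0 0 0 0 0 0 1'|f
```

```text
tool_pos: [449.5, -272.7, 232.7]
ft_force: [0.9, -0.4, -0.7]
tool_pos: [448.5, -272.4, 232.7]
ft_force: [1.3, -0.1, -1.7]
tool_pos: [447.6, -272.2, 232.7]
ft_force: [0.4, -1.2, -1.4]
tool_pos: [446.6, -271.9, 232.7]
ft_force: [1.7, -0.5, -0.6]
tool_pos: [445.6, -271.6, 232.7]
ft_force: [0.8, -0.6, -0.5]
tool_pos: [444.7, -271.4, 232.7]
ft_force: [0.9, -0.8, -1.5]
tool_pos: [443.7, -271.1, 232.7]
ft_force: [1.0, -0.3, -1.3]
tool_pos: [442.7, -270.9, 232.7]
ft_force: [1.8, -0.8, -0.9]
```

```bash
J="python3 -m jog"; f(){ grep -E "tool_pos|ft_force" | tee -a /dev/stderr | awk -F'[[, ]+' '/ft_force/{exit ($2>4)}'; }; $J '-0.01 0 0 0 0 0 1;0 0 0 0 0 0 1'|f && $J '-0.01 0 0 0 0 0 1;0 0 0 0 0 0 1'|f && $J '-0.01 0 0 0 0 0 1;0 0 0 0 0 0 1'|f && $J '-0.01 0 0 0 0 0 1;0 0 0 0 0 0 1'|f && $J '-0.01 0 0 0 0 0 1;0 0 0 0 0 0 1'|f && $J '-0.01 0 0 0 0 0 1;0 0 0 0 0 0 1'|f && $J '-0.01 0 0 0 0 0 1;0 0 0 0 0 0 1'|f && $J '-0.01 0 0 0 0 0 1;0 0 0 0 0 0 1'|f
python3 - <<'E'
from h import *
s=save("scene","pics/s6.png");w=save("wrist","pics/w6.png");print(sense()["time"])
a=s["img"][150:240,320:430]; b=w["img"][0:300,170:470]
cv2.imwrite("pics/c6.png",np.hstack([cv2.resize(a,(480,393),interpolation=cv2.INTER_CUBIC),cv2.resize(b,(300,393))[:,:]])[:,:,::-1])
E
```

```text
18.35tool_pos: [441.8, -270.6, 232.7]
ft_force: [1.2, 0.4, -2.2]
tool_pos: [440.8, -270.4, 232.7]
ft_force: [1.5, 0.2, -1.2]
tool_pos: [440.2, -270.2, 232.9]
ft_force: [4.4, -1.0, -2.6]
```

View pics/c6.png

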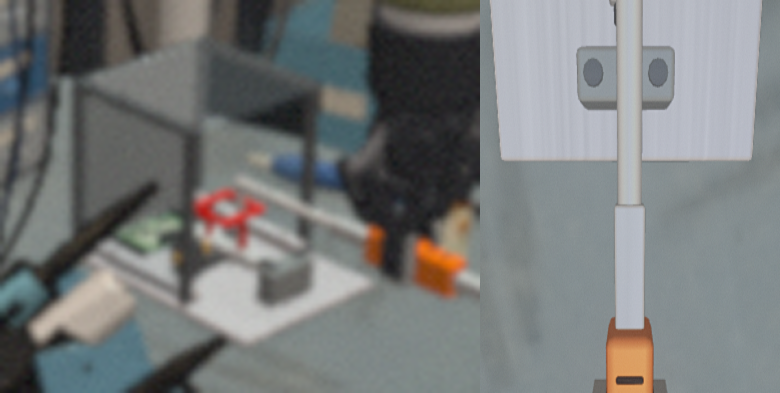

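The loop has been drawn forward (now at crop (230,208)) with the hook in it, and the bolt has met the buffer. Increasing the pull gently.

```bash
J="python3 -m jog"; f(){ grep -E "tool_pos|ft_force"; }; $J '-0.005 0 0 0 0 0 1;0 0 0 0 0 0 1;0 0 0 0 0 0 1'|f; $J '-0.005 0 0 0 0 0 1;0 0 0 0 0 0 1;0 0 0 0 0 0 1'|f
```

```text
tool_pos: [440.0, -270.1, 233.0]
ft_force: [6.5, -1.3, -3.6]
tool_pos: [439.7, -270.0, 233.1]
ft_force: [8.5, -2.3, -5.1]
```

```bash
J="python3 -m jog"; f(){ grep -E "tool_pos|ft_force"; }; $J '-0.005 0 0 0 0 0 1;0 0 0 0 0 0 1;0 0 0 0 0 0 1'|f; $J '-0.005 0 0 0 0 0 1;0 0 0 0 0 0 1;0 0 0 0 0 0 1'|f; $J '0 0 0 0 0 0 1;0 0 0 0 0 0 1'|f
```

```text
tool_pos: [439.4, -270.0, 233.2]
ft_force: [10.2, -1.7, -6.0]
tool_pos: [439.2, -269.9, 233.3]
ft_force: [13.2, -3.0, -6.9]
tool_pos: [439.2, -269.9, 233.3]
ft_force: [12.9, -3.0, -6.6]
```

```bash
J="python3 -m jog"; f(){ grep -E "tool_pos|ft_force"; };  $J '0 0 0 0 0 0 1;0 0 0 0 0 0 1;0 0 0 0 0 0 1;0 0 0 0 0 0 1;0 0 0 0 0 0 1'|f; $J '0 0 0 0 0 0 1;0 0 0 0 0 0 1'|f; $J '0.01 0 0 0 0 0 1;0.01 0 0 0 0 0 1;0.02 0 0 0 0 0 1;0.03 0 0 0 0 0 1;0 0 0 0 0 0 1'|f; $J '0.03 0 0 0 0 0 1;0 0 0 0 0 0 1;0 0 0 0 0 0 1'|f
```

```text
tool_pos: [439.2, -269.9, 233.3]
ft_force: [12.6, -2.9, -6.3]
tool_pos: [439.2, -269.9, 233.3]
ft_force: [12.4, -3.7, -7.7]
tool_pos: [444.7, -271.4, 232.6]
ft_force: [-0.3, -0.1, -0.9]
tool_pos: [447.6, -272.1, 232.7]
ft_force: [0.2, -0.2, -0.9]
```

Held at about 13 N for over 0.8 s, then slackened. Lift out and withdraw.

```bash
J="python3 -m jog"; $J '0 0 -0.08 0 0 0 1;0 0 -0.08 0 0 0 1;0 0 -0.1 0 0 0 1;0 0 -0.1 0 0 0 1;0 0 0 0 0 0 1'; $J '-0.1 0 0 0 0 0 1;-0.3 0 0 0 0 0 1;-0.4 0 0 0 0 0 1;-0.3 0 0 0 0 0 1;0 0 0 0 0 0 1'
python3 - <<'E'
from h import *
save("scene","pics/s7.png");w=save("wrist","pics/w7.png")
plan([435.5,283.7,385],55.0,10,[[339,-243,385],-14.9])
def ex(f):
    i=load(f)["img"].astype(int); r=(i[...,0]-i[...,2]>90); r[:200]=0;r[440:]=0;r[:,:280]=0;r[:,360:]=0
    v,u=np.nonzero(r); g=i[100:150,300:340].sum(2); 
    col=i[:,319].sum(1); return u.mean(),v.mean(),v.min(),np.argmin(np.diff(col[140:170]))+140
print(ex("pics/w3.npz"),ex("pics/w7.npz"))
E
```

```text
time: 22.6
tool_pos: [448.1, -272.5, 270.2]
tcp_rot: [179.9, -0.1, -14.9]
ft_force: [-1.3, 0.2, -1.1]
finger_gap: 14.5
grip_force: 78.7
time: 23.22
tool_pos: [339.3, -243.0, 267.6]
tcp_rot: [-180.0, 0.1, -15.0]
ft_force: [0.2, 0.7, -0.6]
finger_gap: 14.6
grip_force: 78.7
[-0.042 -0.534 -0.   ] [ 0.     0.    -0.116]
[ 0.023 -0.535 -0.   ] [ 0.     0.    -0.116]
[ 0.088 -0.528 -0.   ] [ 0.     0.    -0.116]
[ 0.152 -0.514 -0.   ] [ 0.     0.    -0.116]
[ 0.213 -0.491 -0.   ] [ 0.     0.    -0.116]
[ 0.271 -0.462 -0.   ] [ 0.     0.    -0.116]
[ 0.325 -0.425 -0.   ] [ 0.     0.    -0.116]
[ 0.375 -0.382 -0.   ] [ 0.     0.    -0.116]
[ 0.418 -0.334 -0.   ] [ 0.     0.    -0.116]
[ 0.456 -0.281 -0.   ] [ 0.     0.    -0.116]
(np.float64(319.16400298730395), np.float64(337.5073935772965), np.int64(244), np.int64(155)) (np.float64(319.38386947822073), np.float64(338.5602585808835), np.int64(257), np.int64(155))
```

Rod grasp unchanged. Raise and carry back.

```bash
J="python3 -m jog"; $J '-0.04 -0.1 -0.4 0 0 -0.02 1;-0.04 -0.3 -0.4 0 0 -0.1 1;0.02 -0.5 -0.35 0 0 -0.11 1;0.09 -0.53 0 0 0 -0.11 1;0.15 -0.51 0 0 0 -0.11 1'; $J '0.21 -0.49 0 0 0 -0.11 1;0.27 -0.46 0 0 0 -0.11 1;0.33 -0.43 0 0 0 -0.11 1;0.38 -0.38 0 0 0 -0.11 1;0.42 -0.33 0 0 0 -0.11 1'; $J '0.3 -0.2 0 0 0 -0.11 1;0 0 0 0 0 0 1;0 0 0 0 0 0 1;0 0 0 0 0 0 1';  python3 - <<'E'
from h import *
plan([435.5,283.7,300],55.0,2)
E
```

```text
time: 23.95
tool_pos: [372.9, -47.2, 384.8]
tcp_rot: [179.9, -0.1, 12.3]
ft_force: [0.9, -0.8, -0.6]
finger_gap: 14.4
grip_force: 78.7
time: 24.58
tool_pos: [429.7, 215.7, 383.7]
tcp_rot: [180.0, -0.0, 45.4]
ft_force: [1.2, -0.6, -1.7]
finger_gap: 14.7
grip_force: 78.7
time: 25.08
tool_pos: [436.3, 247.8, 383.6]
tcp_rot: [180.0, 0.0, 51.6]
ft_force: [-0.2, 0.6, -0.6]
finger_gap: 14.7
grip_force: 78.7
[ 0.138 -0.115  0.418] [ 0.     0.    -0.028]
[ 0.142 -0.111  0.418] [ 0.     0.    -0.028]
```

```bash
J="python3 -m jog"; $J '0.14 -0.11 0.1 0 0 -0.03 1;0.14 -0.11 0.2 0 0 -0.027 1;0 0 0.3 0 0 0 1;0 0 0.3 0 0 0 1;0 0 0 0 0 0 1'; $J '0 0 0 0 0 0 1;0 0 0 0 0 0 1;0 0 0 0 0 0 1';  python3 - <<'E'
from h import *
plan([435.5,283.7,222],55.0,1)
E
```

```text
time: 25.7
tool_pos: [434.4, 283.7, 290.5]
tcp_rot: [-179.8, 0.3, 55.1]
ft_force: [-0.2, -0.4, -1.1]
finger_gap: 14.5
grip_force: 78.7
time: 26.08
tool_pos: [436.2, 284.2, 295.0]
tcp_rot: [179.9, -0.1, 55.1]
ft_force: [-0.0, 0.4, -1.0]
finger_gap: 14.7
grip_force: 78.7
[-0.009 -0.003  0.73 ] [ 0.001 -0.002  0.002]
```

```bash
J="python3 -m jog"; $J '0 0 0.2 0 0 0 1;0 0 0.2 0 0 0 1;0 0 0.1 0 0 0 1;0 0 0 0 0 0 1;0 0 0 0 0 0 1'; $J '0 0 0 0 0 0 1;0 0 0 0 0 0 1;0 0 0 0 0 0 1;0 0 0 0 0 0 1';  python3 - <<'E'
from h import *
plan([435.5,283.7,220],55.0,1)
E
```

```text
time: 26.7
tool_pos: [436.1, 284.2, 244.7]
tcp_rot: [180.0, -0.1, 55.1]
ft_force: [-0.1, -0.2, -1.5]
finger_gap: 14.7
grip_force: 78.7
time: 27.2
tool_pos: [435.7, 284.0, 243.8]
tcp_rot: [180.0, -0.0, 55.1]
ft_force: [-0.1, 0.6, -0.5]
finger_gap: 14.4
grip_force: 78.7
[-0.004 -0.     0.238] [ 0.    -0.     0.002]
```

```bash
J="python3 -m jog"; $J '0 0 0.08 0 0 0 1;0 0 0.08 0 0 0 1;0 0 0.04 0 0 0 1;0 0 0.02 0 0 0 1;0 0 0 0 0 0 1'; $J '0 0 0.01 0 0 0 1;0 0 0 0 0 0 1;0 0 0 0 0 0 1'
```

```text
time: 27.82
tool_pos: [435.7, 284.0, 221.6]
tcp_rot: [-180.0, 0.0, 55.1]
ft_force: [1.0, -0.1, -1.1]
finger_gap: 14.6
grip_force: 78.7
time: 28.2
tool_pos: [435.8, 284.0, 220.9]
tcp_rot: [180.0, -0.0, 55.1]
ft_force: [0.2, -0.8, -1.1]
finger_gap: 14.5
grip_force: 78.7
```

```bash
J="python3 -m jog"; $J '0 0 0.008 0 0 0 1;0 0 0 0 0 0 1;0 0 0 0 0 0 0.4;0 0 0 0 0 0 0;0 0 0 0 0 0 -1'; $J '0 0 0 0 0 0 -1;0 0 0 0 0 0 -1;0 0 0 0 0 0 -1'; $J '0 0 -0.2 0 0 0 -1;0 0 -0.4 0 0 0 -1;0 0 -0.5 0 0 0 -1;0 0 -0.5 0 0 0 -1;0 0 -0.4 0 0 0 -1'; $J '0 0 0 0 0 0 -1;0 0 0 0 0 0 -1'
python3 - <<'E'
from h import *
s=save("wrist","pics/w8.png");save("top","pics/t8.png")
s=load("pics/w8.npz"); i=s["img"].astype(int)
r=((i[...,0]-i[...,2]>90)).astype(np.uint8); r[:100]=0;r[300:]=0;r[:,:280]=0;r[:,355:]=0
cs,_=cv2.findContours(r,cv2.RETR_EXTERNAL,cv2.CHAIN_APPROX_NONE); c=max(cs,key=cv2.contourArea)
print(cv2.minAreaRect(np.array([ray(s,*p[0],72)[:2] for p in c],np.float32)))
E
```

```text
time: 28.82
tool_pos: [435.7, 284.0, 220.0]
tcp_rot: [180.0, -0.0, 55.1]
ft_force: [0.5, -0.1, -0.5]
finger_gap: 59.7
grip_force: 0.0
time: 29.2
tool_pos: [435.7, 284.0, 219.9]
tcp_rot: [180.0, -0.0, 55.1]
ft_force: [-0.4, 0.5, -0.0]
finger_gap: 85.3
grip_force: 0.0
time: 29.82
tool_pos: [435.7, 284.0, 422.4]
tcp_rot: [179.9, -0.1, 55.1]
ft_force: [0.7, 0.4, -0.4]
finger_gap: 85.5
grip_force: 0.0
time: 30.08
tool_pos: [435.6, 283.9, 419.2]
tcp_rot: [-180.0, 0.0, 55.1]
ft_force: [0.6, 0.3, -1.4]
finger_gap: 85.1
grip_force: 0.0
((434.6015625, 281.3211975097656), (68.69842529296875, 14.840688705444336), 55.13302993774414)
```

View pics/w8.png

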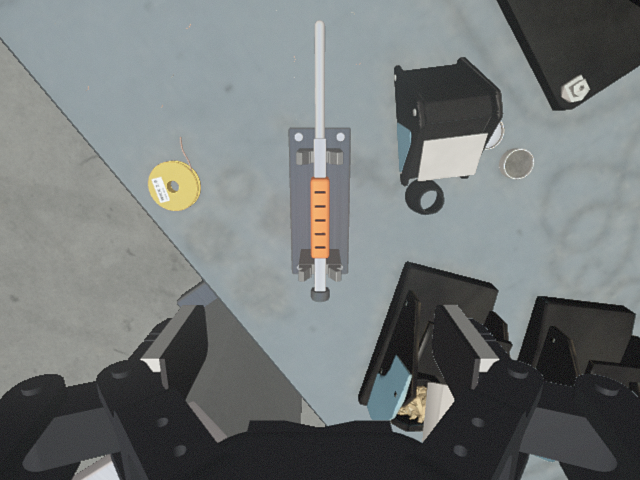

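The rod lies in both forks: handle at (320,218), within 1 mm and 0.1° of its original pose. The loupe at (425,197) was not touched. I'll check the loop position with the top camera, then hand in.

Run:
```python
from h import *
for f in("top0","t8"):
    s=load(f"pics/{f}.npz"); i=s["img"].astype(int); r=(i[...,0]-np.maximum(i[...,1],i[...,2]))>50; r[:190]=0;r[260:]=0;r[:,:410]=0;r[:,460:]=0
    v,u=np.nonzero(r); print(len(u),ray(s,u.mean(),v.mean(),50))
print(hand_in())
```

```text
117 [ 626.37087611 -320.60199279   50.        ]
125 [ 592.69073502 -310.13438807   50.        ]
the job is handed in; nothing more can be done
None
```

The job is handed in: the bolt is drawn about 35 mm by camera, it was held against the end stop at about 13 N for over 0.8 s, and the rod is back in its rest within about 1 mm.

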